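# Find the high spot of an eccentric idler shaft in V-blocks

## Task

Slide the dial indicator down by its knob until its sprung plunger rests on the shaft's middle journal and the needle stands near mid-scale, then push the shaft round by its spokes, lightly and without gripping them, to find where the needle reads highest. Leave the shaft there, high spot under the plunger, with the plunger still resting on it; never run the needle past the end of its scale, and leave the parts and tools lying about undisturbed.

Things in the scene. Friction and masses are not known exactly. Their poses are not given: they have to be found in the camera images.
- fixture: Fixed fixture: iron base plate 240 x 270 x 15 mm, two steel V-blocks (y = -50 and +50 mm) with clamp stirrups, tops 121 mm up, and a square post at x = -85. Origin under the plate, straight below the plunger; z up. The shaft lies along y, centre line at x = 0, 75 mm up, clamped so that it stays at any angle (0.12 N m to turn).
- journal_mid (a point): Centre line of the shaft under the plunger, between the V-blocks. Here it has a ground eccentric journal, 32 mm diameter and 30 mm long, 3 mm off the centre line, so it lifts the sprung tip to between about 87.6 and 93.6 mm above the fixture's origin. Which way it is offset from the spokes differs each time and is not told: only the dial shows it.
- hub (a point): Centre of the turning hub at the shaft's +y end: 140 mm along the fixture's y from the plunger, on the centre line. A 36 mm round boss with four steel spokes at right angles in the plane y = 140; each a 10 mm round bar reaching 55 mm from the centre line. Bare counter below; apart from the shaft, nothing of the fixture stands within 60 mm of the spokes along y.
- spindle (a joint): Angle of shaft and spokes (rad) about the fixture's +y axis (a spoke pointing up swings towards +x as it grows); no end stops. At 0 the spokes point along +z, +x, -z, -x. A push of about 3 N with shut fingers on the side of a spoke turns it; a spoke leaning steeply towards the fingers binds by friction. Over 20 N between fingers and shaft or spokes spoils the job.
- knob_top (a point): Middle of the top of the indicator's round black knob, 26 mm diameter, 16 mm tall, on the sleeve that slides on the post, 85 mm from the dial's middle towards the fixture's -x. Pressing it down (about 5 N) slides the indicator down, pinching and lifting it (about 10 N) up; it stays where left. It is 235 mm minus carriage above the fixture's origin.
- carriage (a joint): How far the indicator has been slid down from its top position (m), 0 to 0.055. With the plunger free its tip is 120 mm minus this above the fixture's origin.
- tip (a point): Lowest point of the plunger's 8 mm ball tip, under the middle of the dial. It moves straight up into the indicator under a light spring (0.7 to 1.9 N).
- needle (a joint): Needle of the face-up dial (62 mm diameter), rad, clockwise from above: 0 with the plunger free, 0.349 rad (20 degrees) for each mm the plunger is pushed in. Scale of 16 mm in 1 mm ticks, long ticks at 0, 8 (mid-scale, 2.79 rad) and 16 mm (5.59 rad); the plunger bottoms at 17 mm. At 0 the needle points to the fixture's +x.
- gear_a: Loose steel bevel gear, 72 mm diameter, 38 mm tall, small end up; bystander. Origin under its centre.
- gear_b: As gear_a.
- gear_c: Smaller loose bevel gear, 56 mm diameter, 32 mm tall; bystander. Origin under its centre.
- feelers: Loose brass feeler stand, 52 mm round foot, 91 mm tall, on the fixture's base plate at the end away from the spokes; bystander. Origin under its foot.
- pliers_a: Blued circlip pliers, 170 mm long, lying on the counter; bystander. Origin under the rivet, handles to its -x.
- pliers_b: As pliers_a.

How it is judged (in metres and radians):
On the way:
1. the indicator is lowered so that its plunger rests on the journal with the needle near mid-scale (8 mm, give or take 1.75 mm) (value of joint needle between 2.18 and 3.4 rad and z of tip in the frame of fixture between 0.087 and 0.095 m), for 0.2 s.
At the end, for the whole second after the job is handed in: the plunger rests on the journal, pushed in 1.5 to 16 mm, with its tip 93.2 mm or more above the fixture's origin: within 0.4 mm of the highest the journal lifts it (about 93.6 mm), so the shaft is within about 30 degrees of its high spot; and the shaft is still (z of tip in the frame of fixture between 0.0932 and 0.095 m and value of joint needle between 0.5 and 5.65 rad and velocity of joint spindle between -0.05 and 0.05 rad/s); the robot touches nothing.
It fails at once if the needle is driven past the end of its scale (beyond 16.2 mm) (value of joint needle above 5.65 rad).
It fails at once if the shaft or its spokes are pushed or gripped with more than 20 N (contact force between the fingers and spindle above 20 N).
It fails at once if a gear, the feeler stand or a pair of pliers is moved by more than 20 mm (distance of any of gear_a, gear_b, gear_c, feelers, pliers_a, pliers_b from where it was at the start of the episode above 0.02 m).
It also fails if it takes over 72 s, if anything falls off the work surface, if the arm or the gripper's body presses on something with over 40 N, if the wrist force passes 120 N, or if a joint passes its speed limit or range.

## Robot

A 6-joint arm with a two-finger parallel gripper is mounted at the origin on the work surface. World frame = base frame: x ahead of the robot, y to its left, z up, the work surface at z = 0. Lengths are in mm, angles in degrees, forces in N, time in s.
With the tool pointing down it reaches from about 300 to 850 mm from the base axis. Payload 4.2 kg.
Tool frame: the origin (TCP) lies midway between the tips of the shut fingers; the grasp point (between the pads) lies 19 mm behind it; z points along the fingers, y is the line along which they close (so a half turn about z gives the same grasp; the last joint's range is limited). The gripper opens to 91 mm and grips with 3 to 60 N. Pads are 32 mm wide; open, the fingers measure 118 mm over their backs; the gripper's body (76 mm by 178 mm) begins 60 mm behind the grasp point.
Start: joints at [-1.146, 18.312, 89.639, -0, 72.044, -1.146], TCP at [575.016, 0, 213.976] pointing down, gripper open.
Joint ranges: [-177.97, 177.97], [-48.28, 115.42], [12.27, 149.76], [-77.06, 257.06], [2.81, 150.46], [-146.56, 146.56]. Speed limits (degrees/s): [147.25, 147.25, 180, 180, 180, 180].

## Interface

Orientations are given as [roll, pitch, yaw] about the fixed x, y, z axes, in that order (R = Rz(yaw) Ry(pitch) Rx(roll)).
In Python, from workcell import env gives the robot as it stands.
- The arm moves only by the shell command python3 -m jog 'ROWS' [FORCE]. ROWS is a JSON object of lists of equal length, an entry for each row: "jaw": the finger opening in mm, from 0 to 91.2; "slide": the shift along the tool's x, y, z in units of 30 mm (1.0 is 30 mm), a list of three; "spin": the turn about the tool's z in units of 8 degrees (1.0 is 8 degrees). In form: {"jaw": [jaw, ...], "slide": [[dx, dy, dz], ...], "spin": [spin, ...]}. A call has 1 to 10 rows; each row shifts and turns the commanded pose from where the row before left it, along the tool's axes as they then stand; what a row does not reach is not made up. A row lasts 1/10 s, in which the tool goes at most 50 mm and 8.59 degrees, less where a joint would pass 70% of its speed; a pose out of reach is approached as far as the arm can. A call is refused whole if a number of a shift passes 1 or a number of a turn 1, either way. A call with a gripper value outside its range is refused whole. The fingers move at their own pace and stop on an object; FORCE is the grip in N (left out, the last holds). Time passes only in rows, so rows that do not move let the fingers close. It gives the time, the measured TCP pose, the force, the opening and the grip force at its end, in the units of the state.
- env.state(): the state, without advancing time (a new reading comes with each control period).
- env.grab_frame(name): name is "scene" or "side" or "wrist"; returns the picture (480x640x3 uint8, red, green, blue); there is no depth.
- env.camera_model(name): a dict with "fx", "fy", "cx", "cy" (pixels), "camera_from_world" (4x4, takes a point from world to camera coordinates). Camera axes: x right, y up, looking along -z (the intrinsics and any distortion apply to the point x, -y, -z); pixel columns grow to the right and rows downward; lengths in mm; the calibration is good to about 2 mm. The wrist camera is an equidistant fisheye: a pixel r from the principal point sees the ray r / f radians off the axis. A picture is of the moment at which its call begins: read the wrist's pose just before it. camera_model takes no time and is no camera call; for the wrist camera it gives the pose at the moment of the call.
- env.job_done(): hands the job in; it is judged then, once.
The state is a dict: "time_s": time; "qpos": joint angles; "qvel": joint speeds; "effort": joint torques, N m; "ee_pos": TCP position; "ee_rot": TCP orientation; "force": force on the tool from outside, world axes, zero at the start; "torque": the same for the moment, N m; "gripper_width": finger opening in mm; "gripper_force": force on a finger pad.
Only numpy, scipy, OpenCV 4.12 (cv2) and the standard library are available. Lean on these libraries where they do the work, as an engineer would, in place of code of your own. Each camera call takes 0.05 s, during which the arm holds its last target. There are 200 camera calls.

## Working session

There is one attempt and no reset: what is moved stays moved. The work goes in short steps, Python scripts to look and compute and a shell command to move; the robot and the scene stay as the last step left them, time stands still between calls to the robot, and variables do not carry over. Pictures are saved under pics/ and viewed, at most 10 in all, crops included, and the job is handed in when it is done.

```bash
mkdir -p pics; ls; python3 - <<'E'
from workcell import env
import cv2,numpy as np
for n in ("scene","side","wrist"):
    m=env.camera_model(n); im=env.grab_frame(n)
    cv2.imwrite(f"pics/{n}0.png",im[:,:,::-1]); 
    print(n,m["fx"],m["fy"],m["cx"],m["cy"],[k for k in m]); print(np.round(np.array(m["camera_from_world"]),3).tolist())
s=env.state();print(s)
E
```

```text
pics
scene 589.3731622831314 589.3731622831314 321.47551937784317 243.94234858491782 ['fx', 'fy', 'cx', 'cy', 'camera_from_world']
[[0.323, 0.946, 0.005, -166.562], [-0.618, 0.207, 0.758, 220.391], [0.716, -0.248, 0.652, -1798.433], [0.0, 0.0, 0.0, 1.0]]
side 540.8567740130541 540.8567740130541 315.99906233783594 244.49370577320795 ['fx', 'fy', 'cx', 'cy', 'camera_from_world']
[[-0.965, -0.262, 0.008, 538.862], [0.2, -0.714, 0.671, -204.3], [-0.17, 0.649, 0.742, -1138.746], [0.0, 0.0, 0.0, 1.0]]
wrist 371.64829954431775 371.64829954431775 328.08858586215865 238.04299136635706 ['fx', 'fy', 'cx', 'cy', 'camera_from_world']
[[1.0, 0.0, -0.002, -573.612], [-0.001, 0.966, -0.258, 29.238], [0.002, 0.258, 0.966, -391.175], [0.0, 0.0, 0.0, 1.0]]
{'time_s': 0.15, 'qpos': array([-1.14618139e+00,  1.83435069e+01,  8.96909283e+01,  1.20891634e-03,
        7.20450204e+01, -1.14490036e+00]), 'qvel': array([-0.04529695, -0.10765703, -0.19452919,  0.07233077, -0.02633649,
        0.0523692 ]), 'effort': array([-5.72294630e-04, -4.12774551e+01, -2.32154489e+01,  7.26667210e-02,
        4.33494255e-02, -9.00343002e-05]), 'ee_pos': array([5.74608492e+02, 1.26711172e-02, 2.13306700e+02]), 'ee_rot': array([-1.79920583e+02, -2.73689128e-03,  8.99983436e+01]), 'force': array([ 0.54831033,  0.45038585, -0.28917168]), 'torque': array([0.00025056, 0.04263183, 0.00971735]), 'gripper_force': 0.0, 'gripper_width': 91.06370415115983}
```

View pics/scene0.png

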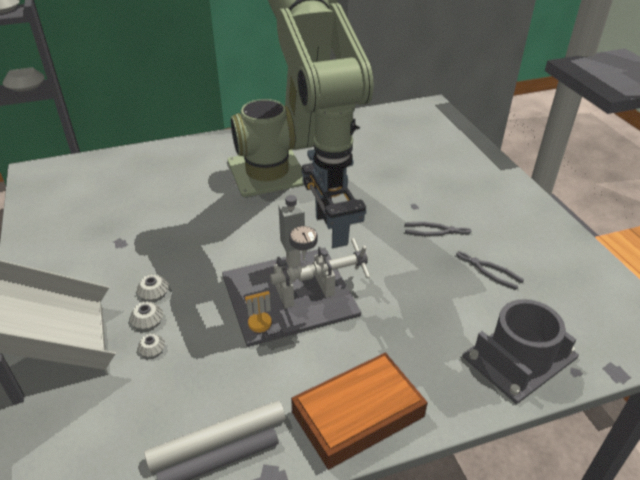

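View pics/side0.png

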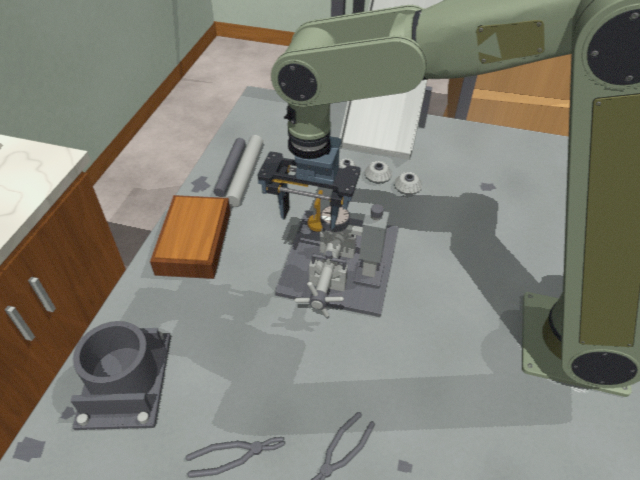

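The scene view shows the fixture in the middle: dial (303,238), knob (291,200), spokes (362,262). The side view has the knob at (377,211) and the hub at (317,303). I'll enlarge both.

```bash
python3 - <<'E'
import cv2,numpy as np
a=cv2.imread("pics/scene0.png")[185:350,215:381]; b=cv2.imread("pics/side0.png")[195:325,265:405]
a=cv2.resize(a,None,fx=3.5,fy=3.5,interpolation=cv2.INTER_CUBIC);cv2.imwrite("pics/a.png",a)
w=cv2.imread("pics/wrist0.png")
b=cv2.resize(b,None,fx=4.4,fy=4.4,interpolation=cv2.INTER_CUBIC);cv2.imwrite("pics/b.png",b)
print(a.shape,b.shape)
E
```

```text
(578, 581, 3) (572, 616, 3)
```

View pics/a.png

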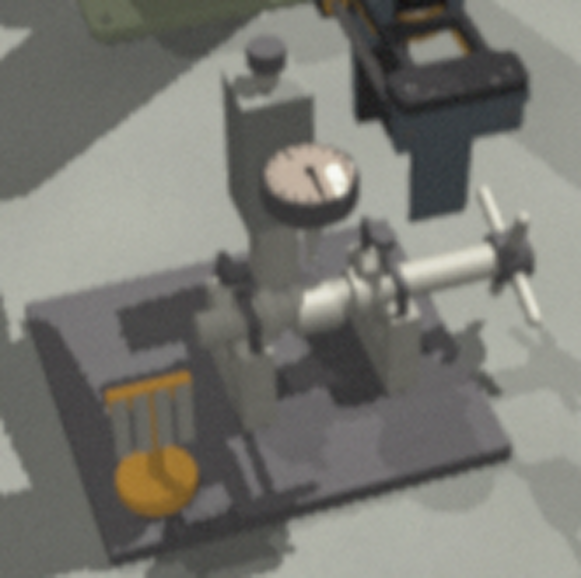

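View pics/b.png

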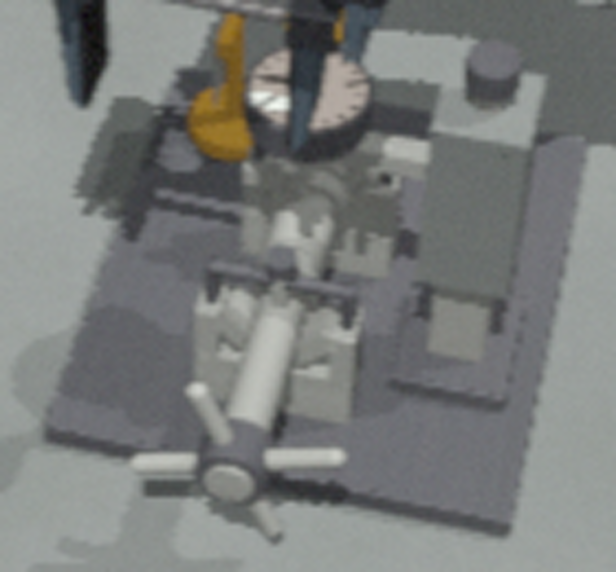

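```bash
cat > h.py <<'E'
import numpy as np
from workcell import env
def ray(n,uv):
    m=env.camera_model(n);T=np.array(m["camera_from_world"]);R=T[:3,:3];c=-R.T@T[:3,3]
    d=np.array([(uv[0]-m["cx"])/m["fx"],-(uv[1]-m["cy"])/m["fy"],-1.])
    if n=="wrist":
        v=np.array([uv[0]-m["cx"],uv[1]-m["cy"]]);r=np.hypot(*v);th=r/m["fx"];u=v/max(r,1e-9)
        d=np.array([u[0]*np.sin(th),-u[1]*np.sin(th),-np.cos(th)])
    d=R.T@d;return c,d/np.linalg.norm(d)
def plane(n,uv,z):
    c,d=ray(n,uv);return c+d*(z-c[2])/d[2]
def tri(u1,u2):
    (a,d),(b,e)=ray("scene",u1),ray("side",u2)
    s=np.linalg.lstsq(np.c_[d,-e],b-a,rcond=None)[0];p,q=a+s[0]*d,b+s[1]*e
    return (p+q)/2,np.linalg.norm(p-q)
A=lambda x,y:((x+.5)/3.5-.5+215,(y+.5)/3.5-.5+185)
B=lambda x,y:((x+.5)/4.4-.5+265,(y+.5)/4.4-.5+195)
E
python3 - <<'E'
from h import *
np.set_printoptions(precision=1,suppress=True)
print("knob",tri(A(266,46),B(494,53)),plane("scene",A(266,46),235),plane("side",B(494,53),235))
print("dial",tri(A(309,175),B(307,90)))
print("hub",tri(A(513,253),B(232,470)))
for k in [(115,548),(508,450),(30,303),(388,222)]: print("sc corner",plane("scene",A(*k),15))
for k in [(48,430),(508,525),(583,138)]: print("sd corner",plane("side",B(*k),15))
S=[(485,190),(540,320),(525,220)];D=[(197,392),(137,462),(342,457),(275,533)]
for i in S:
  for j in D: 
    p,e=tri(A(*i),B(*j)); 
    if e<12: print(i,j,p,e)
E
```

```text
knob (array([449.3, -52.2, 226.7]), np.float64(2.0853321709439356)) [461.6 -54.8 235. ] [447.8 -44.8 235. ]
dial (array([533.6, -49.6, 184.3]), np.float64(0.7519219288278576))
hub (array([529.6,  94.9,  74. ]), np.float64(1.902903990512851))
sc corner [ 643.8 -213.    15. ]
sc corner [645.2  47.5  15. ]
sc corner [ 409.8 -217.9   15. ]
sc corner [407.9  47.5  15. ]
sd corner [636.7  55.   15. ]
sd corner [402.2  49.8  15. ]
sd corner [ 410.3 -221.3   15. ]
(485, 190) (342, 457) [480.8  90.5  93.6] 3.1067420231891787
(540, 320) (137, 462) [578.7  93.3  58.1] 2.634579732894308
(525, 220) (197, 392) [548.7  91.8 121.3] 1.1546529441539761
(525, 220) (275, 533) [500.1 118.6  70.5] 8.120141346742285
```

```bash
python3 -m jog '{"jaw":[0,0,0,0,0,0,0,0],"slide":[[0,0,-0.8],[0,0,-0.8],[-0.35,-0.84,0],[-0.35,-0.84,0],[-0.35,-0.84,0],[-0.35,-0.84,0],[-0.35,-0.84,0],[0,0,0]],"spin":[0,0,0,0,0,0,0,0]}' 20
```

```text
time_s: 0.95
ee_pos: [446.1, -53.2, 262.0]
ee_rot: [-179.9, 0.0, 89.9]
force: [0.8, 0.1, -0.0]
gripper_width: 29.8
gripper_force: 0.0
```

```bash
python3 -m jog '{"jaw":[0,0,0,0,0,0,0,0],"slide":[[0,0,0.4],[0,0,0.3],[0,0,0],[0,0,0.1],[0,0,0.1],[0,0,0.1],[0,0,0.1],[0,0,0.1]],"spin":[0,0,0,0,0,0,0,0]}' 20
```

```text
time_s: 1.75
ee_pos: [449.1, -52.5, 225.9]
ee_rot: [180.0, 0.0, 90.0]
force: [-1.1, -0.2, 3.2]
gripper_width: 0.3
gripper_force: 2.1
```

```bash
python3 -m jog '{"jaw":[0,0,0,0,0,0,0,0,0,0],"slide":[[0,0,0.1],[0,0,0.1],[0,0,0.1],[0,0,0.1],[0,0,0.1],[0,0,0.1],[0,0,0.1],[0,0,0.1],[0,0,0.1],[0,0,0]],"spin":[0,0,0,0,0,0,0,0,0,0]}'
python3 - <<'E'
from h import *
import cv2
print(env.camera_model("wrist")["camera_from_world"])
cv2.imwrite("pics/w1.png",env.grab_frame("wrist")[:,:,::-1])
E
```

```text
time_s: 2.75
ee_pos: [449.1, -52.5, 198.5]
ee_rot: [180.0, -0.0, 90.0]
force: [1.4, 0.0, 1.4]
gripper_width: 0.5
gripper_force: 0.5
[[ 9.99999811e-01  3.01046157e-04 -5.36615277e-04 -4.48492659e+02]
 [-4.29294521e-04  9.66148619e-01 -2.57985779e-01  7.58436936e+01]
 [ 4.40784481e-04  2.57985961e-01  9.66148565e-01 -3.62440783e+02]
 [ 0.00000000e+00  0.00000000e+00  0.00000000e+00  1.00000000e+00]]
```

View pics/w1.png

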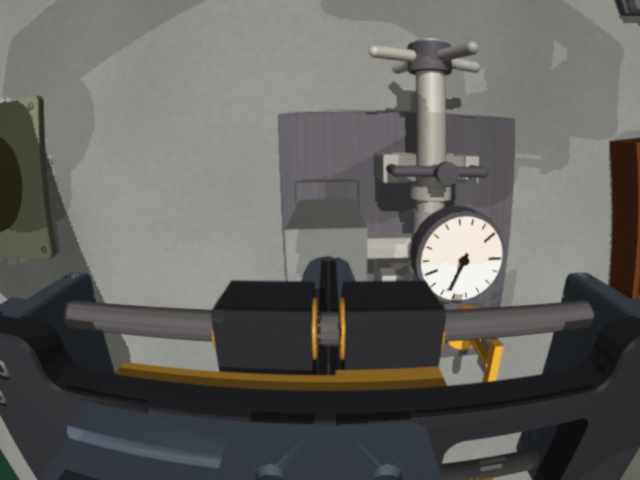

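Wrist view from the knob: dial centre (463,260), needle pointing down-left to about (451,290), ≈112° (5.6 mm), and the spokes are visible at (430,52). I'll press 2 mm further and write a needle reader.

```bash
python3 -m jog '{"jaw":[0,0,0,0,0],"slide":[[0,0,0.04],[0,0,0.04],[0,0,0],[0,0,0],[0,0,0]],"spin":[0,0,0,0,0]}'
cat > needle.py <<'E'
from h import *
import cv2,sys
def project(P):
    m=env.camera_model("wrist");T=np.array(m["camera_from_world"]);q=P@T[:3,:3].T+T[:3,3]
    x,y,z=q[...,0],-q[...,1],-q[...,2];r=np.hypot(x,y);th=np.arctan2(r,z)
    return m["cx"]+m["fx"]*th*x/r,m["cy"]+m["fx"]*th*y/r
def read(zf=155.,c=(532.,-50.),yaw=1.0,save=None):
    # rectified patch of the dial face: x right, y up, 4 px per mm
    g=(np.arange(321)-160)/4.
    X,Y=np.meshgrid(g+c[0],c[1]-g);P=np.stack([X,Y,np.full_like(X,zf)],-1)
    u,v=project(P);im=cv2.cvtColor(env.grab_frame("wrist"),cv2.COLOR_RGB2BGR)
    p=cv2.remap(im,u.astype(np.float32),v.astype(np.float32),cv2.INTER_CUBIC)
    gray=cv2.cvtColor(p,cv2.COLOR_BGR2GRAY);w=(gray>170).astype(np.uint8)
    w=cv2.morphologyEx(w,cv2.MORPH_CLOSE,np.ones((15,15)))
    k=max(cv2.findContours(w,0,2)[0],key=cv2.contourArea);(cx,cy),rad=cv2.minEnclosingCircle(k)
    yy,xx=np.mgrid[:321,:321];r=np.hypot(xx-cx,yy-cy);a=np.arctan2(yy-cy,xx-cx)
    s=(gray<110)&(r>.25*rad)&(r<.62*rad);ang=np.angle(np.exp(1j*a[s]).mean())
    deg=(np.degrees(ang)+yaw)%360
    if save: cv2.imwrite(save,p)
    return round(deg,1),round(deg/20,2),int(s.sum()),(round(c[0]+(cx-160)/4,1),round(c[1]-(cy-160)/4,1)),round(rad/4,1)
if __name__=="__main__":
    print(read(save="pics/dial_%s.png"%sys.argv[1] if len(sys.argv)>1 else None))
E
python3 needle.py 1
```

```text
time_s: 3.3
ee_pos: [449.1, -52.5, 196.6]
ee_rot: [180.0, 0.0, 90.0]
force: [0.0, -0.2, 4.2]
gripper_width: 0.5
gripper_force: 2.0
(np.float64(144.3), np.float64(7.22), 312, (533.5, -50.4), 28.0)
```

View pics/dial_1.png

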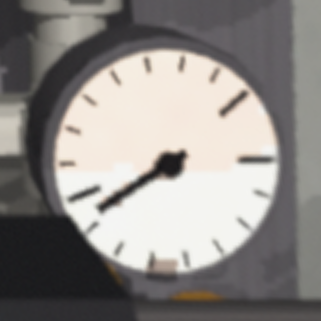

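Needle reads 144° (7.2 mm), pointing at (100,208) in the rectified dial with the 8 mm tick at (85,193), so it is mid-scale. Next I go to the spokes' +x side to push the top spoke towards -x.

```bash
python3 -m jog '{"jaw":[0,0,0,0,0,0,0,0,0,0],"slide":[[0,0,-0.75],[0,0,-0.75],[0.97,0.88,0],[0.97,0.88,0],[0.97,0.88,0],[0.97,0.88,0],[0.97,0.88,0],[0,0,1],[0,0,1],[0,0,0.5]],"spin":[0,0,0,0,0,0,0,0,0,0]}'
```

```text
time_s: 4.35
ee_pos: [579.3, 93.0, 162.7]
ee_rot: [-179.7, 0.1, 90.0]
force: [0.1, -0.0, -0.5]
gripper_width: 0.4
gripper_force: 0.0
```

```bash
python3 -m jog '{"jaw":[0,0,0,0,0,0,0,0,0,0],"slide":[[0,0,0.9],[0,0,0.9],[0,0,0],[0,-0.2,0],[0,-0.15,0],[0,-0.15,0],[0,-0.15,0],[0,-0.15,0],[0,-0.15,0],[0,-0.15,0]],"spin":[0,0,0,0,0,0,0,0,0,0]}'
```

```text
time_s: 5.35
ee_pos: [551.3, 93.2, 115.1]
ee_rot: [179.5, -0.0, 90.0]
force: [4.2, 0.1, 5.3]
gripper_width: 0.5
gripper_force: 2.4
```

```bash
python3 - <<'E'
from h import *
import cv2
s=env.state();print(s["ee_pos"],s["force"])
a=env.grab_frame("side")[200:330,250:400,::-1];b=env.grab_frame("scene")[195:325,290:440,::-1]
cv2.imwrite("pics/c.png",np.vstack([cv2.resize(i,None,fx=2.3,fy=2.3,interpolation=2) for i in (a,b)]) if 0 else np.hstack([cv2.resize(i,None,fx=2.6,fy=2.6,interpolation=2) for i in (a,b)]))
E
```

```text
[551.31775898  93.23474955 115.08587433] [4.2439434  0.12642304 5.3269567 ]
```

View pics/c.png

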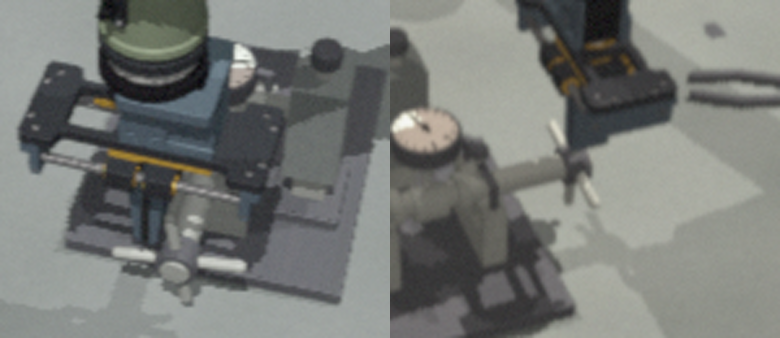

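Side crop: ±x spoke ends at (113,253) and (245,266). Scene crop: ends at (553,122) and (597,205). The upright spoke is hidden behind the fingers.

```bash
python3 - <<'E'
from h import *
np.set_printoptions(precision=1,suppress=True)
print(tri((352.7,241.9),(344.2,302.3)),tri((369.6,273.8),(293.5,297.3)))
E
```

```text
(array([476.9,  90.6,  81.5]), np.float64(4.424527125298655)) (array([582.1,  94.2,  67.3]), np.float64(0.1622913167887736))
```

```bash
python3 -m jog '{"jaw":[0,0,0,0],"slide":[[0,-0.1,0],[0,-0.1,0],[0,-0.1,0],[0,-0.1,0]],"spin":[0,0,0,0]}'
```

```text
time_s: 5.85
ee_pos: [535.7, 93.0, 112.4]
ee_rot: [-180.0, 0.0, 90.0]
force: [4.6, -0.6, 2.2]
gripper_width: 0.3
gripper_force: 2.0
```

```bash
python3 -m jog '{"jaw":[0,0,0,0,0,0,0],"slide":[[0,-0.1,0],[0,-0.1,0],[0,-0.1,0],[0,-0.1,0],[0,-0.1,0],[0,-0.1,0],[0,0,0]],"spin":[0,0,0,0,0,0,0]}'; python3 -m jog '{"jaw":[0,0,0,0,0,0,0,0,0,0],"slide":[[0,0,-1],[0,0,-1],[-0.5,0,-1],[-1,0,-0.8],[-1,0,0],[-1,0,0],[-1,0,0],[-1,0,0],[0,0,0],[0,0,0]],"spin":[0,0,0,0,0,0,0,0,0,0]}'; python3 needle.py 2; python3 - <<'E'
from h import *
import cv2
cv2.imwrite("pics/w2.png",env.grab_frame("wrist")[:,:,::-1])
E
```

```text
time_s: 6.55
ee_pos: [517.1, 93.0, 112.5]
ee_rot: [-179.9, -0.0, 90.0]
force: [2.3, 0.2, -0.5]
gripper_width: 0.8
gripper_force: 1.0
time_s: 7.55
ee_pos: [516.5, -71.8, 225.9]
ee_rot: [-179.8, -0.1, 89.9]
force: [-0.5, 0.8, 0.2]
gripper_width: 0.2
gripper_force: 0.0
(np.float64(145.2), np.float64(7.26), 2757, (525.8, -56.8), 37.8)
```

View pics/w2.png

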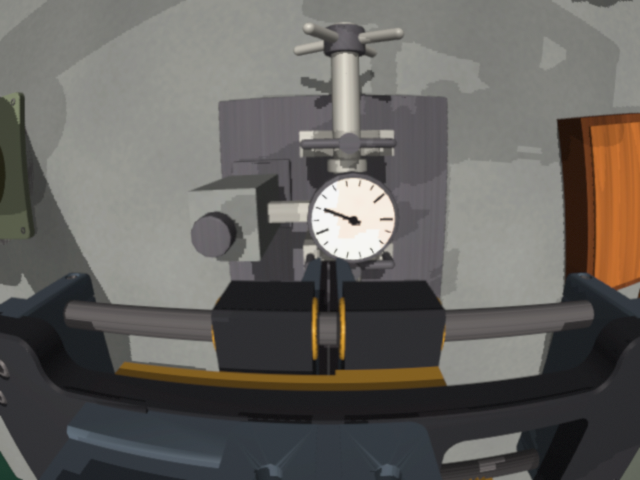

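Wrist view: needle from hub (354,220) to (325,209) ≈ 201°, 10.0 mm; it rose from 7.2. With mean 9 and amplitude 3, the high spot is about 65–70° further the same way. The lower-contrast reader needs a fixed centre. Continuing.

```bash
sed -i 's/^    w=cv2.morph.*$/    cx=cy=160.;rad=112./; /findContours/d' needle.py; sed -i 's/c=(532.,-50.)/c=(533.5,-50.4)/' needle.py; python3 needle.py 3; python3 -m jog '{"jaw":[0,0,0,0,0,0,0,0,0,0],"slide":[[1,0.2,0],[1,0,0],[1,0,0],[1,0,0],[1,0,0],[0.5,0,0.8],[0,0,1],[0,0,1],[0,0,0.9],[0,0,0]],"spin":[0,0,0,0,0,0,0,0,0,0]}'; python3 -m jog '{"jaw":[0,0,0,0,0,0,0,0],"slide":[[0,-0.1,0],[0,-0.1,0.05],[0,-0.1,0.05],[0,-0.1,0.1],[0,-0.1,0.1],[0,-0.1,0.1],[0,0,0.05],[0,0,0]],"spin":[0,0,0,0,0,0,0,0]}'
```

```text
(np.float64(200.2), np.float64(10.01), 240, (533.5, -50.4), 28.0)
time_s: 8.7
ee_pos: [520.6, 93.6, 112.2]
ee_rot: [-179.5, 0.1, 90.1]
force: [-0.7, -0.3, 0.4]
gripper_width: 0.5
gripper_force: 0.0
time_s: 9.5
ee_pos: [506.3, 93.1, 102.9]
ee_rot: [179.9, -0.0, 90.0]
force: [0.2, 0.4, 4.9]
gripper_width: 0.5
gripper_force: 1.7
```

```bash
python3 -m jog '{"jaw":[0,0,0],"slide":[[0,-0.05,0.1],[0,0,0.05],[0,0,0]],"spin":[0,0,0]}';  python3 -m jog '{"jaw":[0,0,0,0,0,0,0,0,0,0],"slide":[[0,0,-1],[0,0,-1],[-0.5,0,-1],[-1,0,-1],[-1,0,0],[-1,0,0],[-1,0,0],[-1,0,0],[0,0,0],[0,0,0]],"spin":[0,0,0,0,0,0,0,0,0,0]}'; python3 needle.py 4;  python3 - <<'E'
from h import *
import cv2
im=env.grab_frame("wrist")[0:300,180:520,::-1]
cv2.imwrite("pics/w3.png",cv2.resize(im,None,fx=2,fy=2,interpolation=2))
E
```

```text
time_s: 9.8
ee_pos: [504.7, 93.0, 97.8]
ee_rot: [180.0, -0.0, 90.0]
force: [-0.2, 0.0, 3.5]
gripper_width: 0.3
gripper_force: 1.6
time_s: 10.8
ee_pos: [504.2, -72.2, 217.0]
ee_rot: [-179.9, -0.0, 89.9]
force: [0.0, 0.8, 0.3]
gripper_width: 0.3
gripper_force: 0.0
(np.float64(224.2), np.float64(11.21), 232, (533.5, -50.4), 28.0)
```

View pics/w3.png

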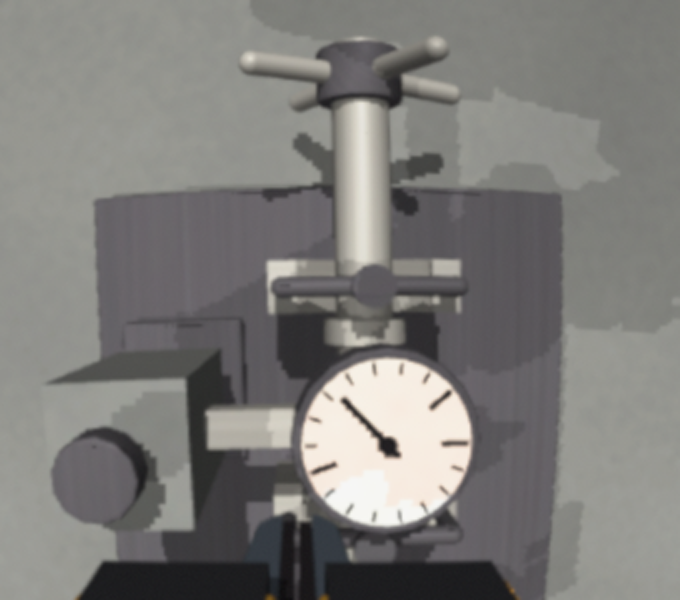

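Needle 224° (11.2 mm), spokes at (248,62) and (437,47): about 43° still to go. Now I push the next upright spoke (about +28°) from the +x side.

```bash
python3 -m jog '{"jaw":[0,0,0,0,0,0,0,0,0,0],"slide":[[1,0.6,0],[1,0.6,0],[1,0.6,0],[1,0.6,0],[1,0.45,0],[0.5,0,0.8],[0,0,1],[0,0,1],[0,0,0.7],[0,0,0]],"spin":[0,0,0,0,0,0,0,0,0,0]}'; python3 -m jog '{"jaw":[0,0,0,0,0,0,0],"slide":[[0,-0.2,0],[0,-0.2,0],[0,-0.1,0],[0,-0.1,0],[0,-0.1,0],[0,-0.1,0],[0,-0.1,0]],"spin":[0,0,0,0,0,0,0]}'
```

```text
time_s: 11.9
ee_pos: [587.3, 94.0, 109.2]
ee_rot: [-179.6, 0.1, 90.1]
force: [-0.5, -0.1, -0.1]
gripper_width: 0.6
gripper_force: 0.0
time_s: 12.6
ee_pos: [566.4, 93.0, 114.3]
ee_rot: [179.5, -0.0, 90.0]
force: [6.4, -0.5, 5.2]
gripper_width: 0.6
gripper_force: 3.6
```

```bash
python3 -m jog '{"jaw":[0,0,0,0],"slide":[[0,-0.1,-0.05],[0,-0.1,-0.05],[0,-0.1,0],[0,-0.1,0]],"spin":[0,0,0,0]}';python3 -m jog '{"jaw":[0,0,0,0,0],"slide":[[0,-0.1,0],[0,-0.1,0],[0,-0.1,0],[0,-0.1,0],[0,0,0]],"spin":[0,0,0,0,0]}'
```

```text
time_s: 13.0
ee_pos: [554.5, 93.1, 117.7]
ee_rot: [179.5, -0.0, 90.0]
force: [4.7, -0.4, 5.0]
gripper_width: 0.2
gripper_force: 2.6
time_s: 13.5
ee_pos: [537.6, 92.9, 115.1]
ee_rot: [-179.9, 0.0, 90.0]
force: [1.2, 0.9, 1.8]
gripper_width: 0.5
gripper_force: 1.0
```

Now up and back to read the needle.

```bash
python3 -m jog '{"jaw":[0,0,0,0,0,0,0,0,0,0],"slide":[[0,0,-1],[0,0,-1],[-0.5,0,-1],[-1,0,-0.5],[-1,0,0],[-1,0,0],[-1,0,0],[-1,0,0],[0,0,0],[0,0,0]],"spin":[0,0,0,0,0,0,0,0,0,0]}'; python3 needle.py 5
```

```text
time_s: 14.5
ee_pos: [537.4, -71.8, 219.2]
ee_rot: [-179.7, -0.1, 89.9]
force: [0.1, 0.2, -0.3]
gripper_width: 0.2
gripper_force: 0.0
(np.float64(240.8), np.float64(12.04), 238, (533.5, -50.4), 28.0)
```

Needle 12.04 mm, about the predicted peak. I'll nudge about 10° further to confirm that it's flat there.

```bash
python3 -m jog '{"jaw":[0,0,0,0,0,0,0,0,0,0],"slide":[[1,0.2,0],[1,0,0],[1,0,0],[1,0,0],[1,0,0],[0.5,0,0.7],[0,0,1],[0,0,1],[0,0,0.8],[0,0,0]],"spin":[0,0,0,0,0,0,0,0,0,0]}'; python3 -m jog '{"jaw":[0,0,0,0,0],"slide":[[0,-0.1,0],[0,-0.1,0],[0,-0.1,0],[0,-0.1,0],[0,0,0]],"spin":[0,0,0,0,0]}'; python3 -m jog '{"jaw":[0,0,0,0,0,0,0,0,0,0],"slide":[[0,0.05,-1],[0,0,-1],[-0.5,0,-1],[-1,0,-0.5],[-1,0,0],[-1,0,0],[-1,0,0],[-1,0,0],[0,0,0],[0,0,0]],"spin":[0,0,0,0,0,0,0,0,0,0]}'; python3 needle.py 6
```

```text
time_s: 15.55
ee_pos: [541.4, 93.9, 112.0]
ee_rot: [-179.5, 0.1, 90.1]
force: [0.8, -1.0, -0.2]
gripper_width: 0.3
gripper_force: 0.0
time_s: 16.05
ee_pos: [533.9, 93.2, 116.7]
ee_rot: [179.8, -0.0, 90.0]
force: [3.0, 0.3, 0.8]
gripper_width: 0.9
gripper_force: 1.2
time_s: 17.05
ee_pos: [534.0, -72.2, 220.6]
ee_rot: [-180.0, -0.0, 89.9]
force: [-0.5, 0.7, 0.1]
gripper_width: 0.3
gripper_force: 0.0
(np.float64(240.8), np.float64(12.04), 250, (533.5, -50.4), 28.0)
```

```bash
python3 -m jog '{"jaw":[0,0,0,0,0,0,0,0,0,0],"slide":[[1,0.1,0],[1,0,0],[1,0,0],[1,0,0],[1,0,0],[0.5,0,0.7],[0,0,1],[0,0,1],[0,0,0.8],[0,0,0]],"spin":[0,0,0,0,0,0,0,0,0,0]}'; python3 -m jog '{"jaw":[0,0,0,0,0],"slide":[[0,-0.1,0],[0,-0.1,0],[0,-0.1,0],[0,-0.1,0],[0,0,0]],"spin":[0,0,0,0,0]}'; python3 -m jog '{"jaw":[0,0,0,0,0,0,0,0,0,0],"slide":[[0,0.05,-1],[0,0,-1],[-0.5,0,-1],[-1,0,-0.5],[-1,0,0],[-1,0,0],[-1,0,0],[-1,0,0],[0,0,0],[0,0,0]],"spin":[0,0,0,0,0,0,0,0,0,0]}'; python3 needle.py 7
```

```text
time_s: 18.1
ee_pos: [534.9, 94.0, 112.6]
ee_rot: [-179.6, 0.0, 90.1]
force: [0.3, -0.3, 0.0]
gripper_width: 0.2
gripper_force: 0.0
time_s: 18.6
ee_pos: [525.7, 93.2, 116.5]
ee_rot: [179.9, -0.0, 90.0]
force: [2.9, 1.2, 0.7]
gripper_width: 0.7
gripper_force: 1.3
time_s: 19.6
ee_pos: [526.1, -72.2, 220.5]
ee_rot: [-179.9, -0.0, 89.9]
force: [-0.3, 0.1, -0.3]
gripper_width: 0.7
gripper_force: 0.0
(np.float64(240.9), np.float64(12.04), 232, (533.5, -50.4), 28.0)
```

```bash
python3 -c "
from workcell import env
print(env.job_done())"
```

```text
the job is handed in; nothing more can be done
None
```

I lowered the indicator to about 7.2 mm (near mid-scale), turned the shaft to its high spot, where the needle peaks at 12.04 mm and a further 11° or so leaves it unchanged, and handed the job in at about 20 s with the arm clear; no verdict came back.

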